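# Set the metering-pump stroke against the stop square

### The job

Stand the tall orange stop square on the table with the flat back of its blade flush against the middle of the pump block's blue-banded face, and let go of it. Then take the plunger by its black knob and draw it straight and gently up, never right out of its bore, until the underside of its white collar is level with the top of the orange square, and finish while still holding it there, so the stroke can be clamped. Leave everything else on the table where it is.

Things in the scene. Friction and masses are not known exactly. Their poses are not given: they have to be found in the camera images.
- block: Pump cylinder block, bare aluminium, fixed: 80 mm (its x) by 100 mm (y) by 90 mm high. Origin: centre of its underside, on the table; z up. Its flat +x face, 40 mm from the origin on the side away from the robot, has a blue band along its top edge: the blue-banded face. Low pipe stubs on the y faces are only for looks. A vertical 23.5 mm bore goes through its middle.
- bore_mouth (a point): Centre of the bore's mouth, in the middle of the block's top, 90 mm above the table; axes as the block's.
- plunger_collar (a point): Centre of the underside of the plunger's white collar (40 mm across, 8 mm thick); z up along the plunger. Loose, about 0.35 kg: its 22 mm steel rod reaches 80 mm down from here into the bore (1.5 mm play on the diameter). At the start the collar rests on the block's top, the rod fully home. It sinks back if let go.
- plunger_knob (a point): Centre of the plunger's black round knob, 28 mm across and 38 mm high (from 24 to 62 mm above the collar's underside), this point 43 mm above it. A thinner neck of 16 mm joins it to the collar.
- square_mid (a point): Middle of the tall orange stop square's blade, 67.5 mm above its underside. Loose, about 0.25 kg, standing. The upright blade is 10 mm thick (x), 36 mm wide (y), 135 mm high; its flat back, 5 mm from here, looks to the square's -x. The foot, 60 mm long from the back, 50 mm wide, 10 mm thick, points to +x: away from the block once the back is flush. The blade then tops the block by 45 mm.
- square_top (a point): Middle of the top end of the orange square's blade, 135 mm above its underside; axes as square_mid.
- short_square_mid (a point): Bystander: a grey stop square of the same shape but only 105 mm high; middle of its blade, 52.5 mm up. It and the orange one may stand on either side of the block.
- jar_mid (a point): Bystander: glass jar with a steel lid, 60 mm across, 85 mm high; its centre.
- beaker: Bystander: steel beaker, 74 mm across, 90 mm high; origin at the centre of its underside.
- wrench: Bystander: wrench of 170 mm lying flat on the left.
- collar_nut: Bystander: steel ring nut, 56 mm across, 16 mm high.
- screwdriver: Bystander: screwdriver of 190 mm with a green handle, lying on the right.
- gasket: Bystander: black rubber ring, 66 mm across, 8 mm high.

How it is judged:
By the outcome, as a careful person would: the job done as asked, in the order asked, and still so for the second after the job is handed in, while the arm keeps its last pose, push and grip.
It also fails if it takes over 54 s, if anything falls off the work surface, if the arm or the gripper's body presses on something with over 40 N, if the wrist force passes 120 N, or if a joint passes its speed limit or range.

### The arm

A 6-joint arm with a two-finger parallel gripper is mounted at the origin on the work surface. World frame = base frame: x ahead of the robot, y to its left, z up, the work surface at z = 0. Lengths are in mm, angles in rad, forces in N, time in s.
With the tool pointing down it reaches from about 325 to 850 mm from the base axis. Payload 15.5 kg.
Tool frame: the origin (TCP) lies between the finger pads; the fingertips stand 14 mm ahead of it and the grasp point (between the pads) lies 5 mm behind it (manip.nose_length is the distance from the TCP to the fingertips, in mm); x points along the fingers, y is the direction in which the jaws open and shut, and the axes are right-handed (so a half turn about x gives the same grasp; the last joint's range is limited). The gripper opens to 91 mm and grips with 3 to 60 N. Pads are 32 mm wide; open, the fingers measure 118 mm over their backs; the gripper's body (76 mm by 178 mm) begins 60 mm behind the grasp point.
Start: joints at [-1.234, 0.494, 1.345, -0, 1.302, -0.096], TCP at [262.135, -567.373, 227.915] pointing down, gripper open.
Joint ranges: [-2.91, 2.91], [-0.82, 2.16], [0.22, 2.67], [-1.22, 4.37], [0.12, 2.79], [-3.08, 3.08]. Speed limits (rad/s): [1.89, 1.89, 2.57, 3.01, 3.01, 3.01].

### API

Orientations are given as [roll, pitch, yaw] about the fixed x, y, z axes, in that order (R = Rz(yaw) Ry(pitch) Rx(roll)).
In Python, from bench import status, grab_frame, manip gives the robot as it stands. The module is installed in compiled form; this text tells all that it offers.
- The arm moves only by the tool carry_out, never from a script. Its arguments are lists of equal length, an entry for each row: "fingers": the gripper's target within -1 to 1 (fully open at 1, half-way at 0, shut at -1); "dp": the shift along the tool's x, y, z in m, a list of three; "spin": the turn about the tool's x in rad. In form: {"fingers": [fingers, ...], "dp": [[x, y, z], ...], "spin": [spin, ...]}. A call has 1 to 8 rows; each row is the pose to reach, as a shift and turn from the pose commanded when the call began, along the tool's axes at that moment; what a row does not reach only later rows make up. A row lasts 1/10 s, in which the tool goes at most 50 mm and 8.59 degrees, less where a joint would pass 70% of its speed; a pose out of reach is approached as far as the arm can. A call with a gripper value outside its range is refused whole. The fingers move at their own pace and stop on an object; "squeeze" is the grip in N (left out, the last holds). Time passes only in rows, so rows that repeat a pose let the fingers close. It gives the time, the measured TCP pose, the force and the opening at its end, in the units of the state.
- status.state(): the state, without advancing time (a new reading comes with each control period).
- grab_frame(name): name is "scene" or "side" or "wrist"; returns a dict with "image" (400x640x3 uint8, blue, green, red), "z_map" (400x640 float32, mm along the optical axis (not along the pixel's ray), 0 where there is no reading), "vertical_fov" (degrees; the focal length in pixels is half the picture's height over the tangent of half this angle, whatever the lens; pixels are square), "cx", "cy" (the principal point, pixels), "eye" and "attitude" of the camera in the world; the wrist camera has in their place "tool_from_camera" (4x4, takes a point from camera to tool coordinates, whose origin is the TCP and whose axes are the tool frame's). Camera axes: x right, y up, looking along -z (the intrinsics and any distortion apply to the point x, -y, -z); pixel columns grow to the right and rows downward; lengths in mm; the calibration is good to about 2 mm. A picture is of the moment at which its call begins: read the wrist's pose just before it.
- manip.sign_off(): hands the job in, once; it reports no verdict.
The state is a dict: "time": time; "q": joint angles; "joint_velocities": joint speeds; "tau": joint torques, N m; "tcp_pos": TCP position; "ee_rot": TCP orientation; "ft_force": force on the tool from outside, world axes, zero at the start; "wrist_torque": the same for the moment, N m; "gripper_width": opening from 0.0 (shut) to 1.0 (fully open).
Only numpy, scipy, OpenCV 4.12 (cv2) and the standard library are available. Lean on these libraries where they do the work, as an engineer would, in place of code of your own. Each camera call takes 0.05 s, during which the arm holds its last target.

## Working session

There is one attempt and no reset: what is moved stays moved. The work goes in short steps, Python scripts to look and compute and a tool call to move; the robot and the scene stay as the last step left them, time stands still between calls to the robot, and variables do not carry over. Pictures are saved under pics/ and viewed, and the job is handed in when it is done.

Besides the shell and the picture viewer there is one more tool, called after "Emit:" by a JSON object that holds its "method" and its "body". carry_out: Moves the arm, as the interface text tells. Its arguments: {"type":"object","properties":{"fingers":{"type":"array"},"dp":{"type":"array"},"spin":{"type":"array"},"squeeze":{"type":"number"}},"required":["fingers","dp","spin"]}

```bash
mkdir -p pics; ls; cat > h.py <<'E'
import numpy as np, cv2, pickle
from bench import status, grab_frame, manip
from scipy.spatial.transform import Rotation as Ro
def snap(n,tag):
    s=status.state(); f=grab_frame(n); cv2.imwrite(f'pics/{tag}.png',f['image'])
    f['s']=s; pickle.dump({k:v for k,v in f.items()},open(f'pics/{tag}.pkl','wb')); return f
E
python3 - <<'E'
from h import *
print(status.state()); print(manip.nose_length)
for n in('scene','side','wrist'):
    f=snap(n,n+'0'); print(n,{k:v for k,v in f.items() if k not in('image','z_map','s')}, (f['z_map']>0).mean())
E
```

```text
pics
{'time': 0.0, 'q': array([-1.23353369e+00,  4.94180473e-01,  1.34614130e+00, -2.06395209e-06,
        1.30252344e+00, -9.55211835e-02]), 'joint_velocities': array([-0.00056449, -0.00116875,  0.00081172, -0.00091232, -0.00082806,
       -0.00118576]), 'tau': array([ 1.95400389e-03, -8.78814125e+01, -3.81849539e+01,  7.07298098e-02,
        5.30572794e-02, -9.94126594e-05]), 'tcp_pos': array([ 261.98953427, -567.0227459 ,  227.33650854]), 'ee_rot': array([-1.66472921,  1.56954377,  1.90964782]), 'ft_force': array([-0.47984583, -0.79206077,  0.10875755]), 'wrist_torque': array([-0.02433245, -0.06032127, -0.02172283]), 'gripper_width': 0.996418118204374}
14.0
scene {'vertical_fov': 55.45218569886854, 'cx': 318.33286356691843, 'cy': 202.6932093473761, 'eye': array([1058.76156032,  641.41754258,  742.31717288]), 'attitude': array([ 0.88896451, -0.0221099 ,  2.56164772])} 0.9956796875
side {'vertical_fov': 45.105629953697466, 'cx': 317.21871409013653, 'cy': 202.88485759440576, 'eye': array([  10.46517451, -906.10361754, 1395.89027856]), 'attitude': array([ 0.67965147,  0.01595208, -0.59914351])} 0.99438671875
wrist {'vertical_fov': 59.288762628892364, 'cx': 317.9659685621069, 'cy': 199.31022043677245, 'tool_from_camera': array([[-5.74188225e-04,  2.59368464e-01, -9.65778272e-01,
        -1.57508871e+02],
       [ 9.99999533e-01,  8.99916445e-04, -3.52853259e-04,
         1.57778419e+00],
       [ 7.77600741e-04, -9.65778023e-01, -2.59368860e-01,
        -7.19283116e+01],
       [ 0.00000000e+00,  0.00000000e+00,  0.00000000e+00,
         1.00000000e+00]])} 0.9958515625
```

View pics/scene0.png

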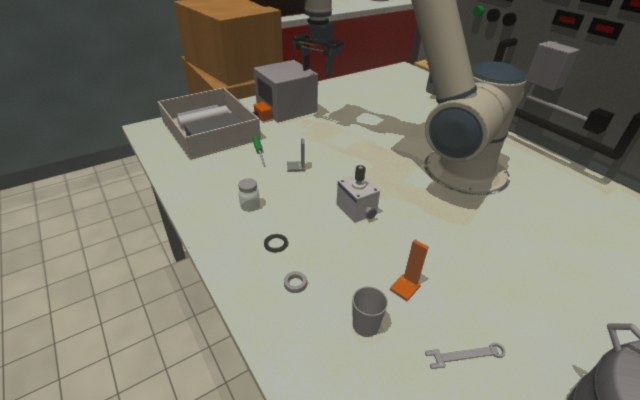

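View pics/side0.png

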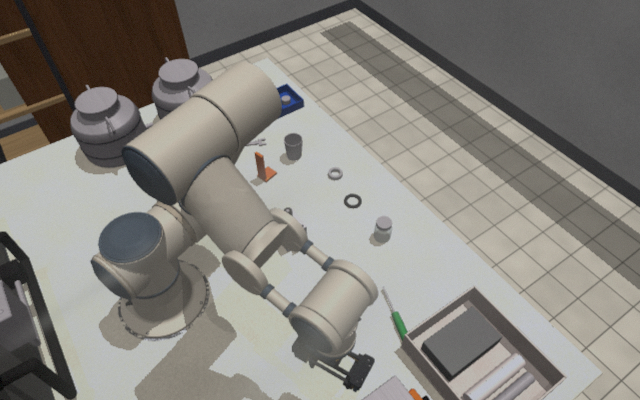

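View pics/wrist0.png

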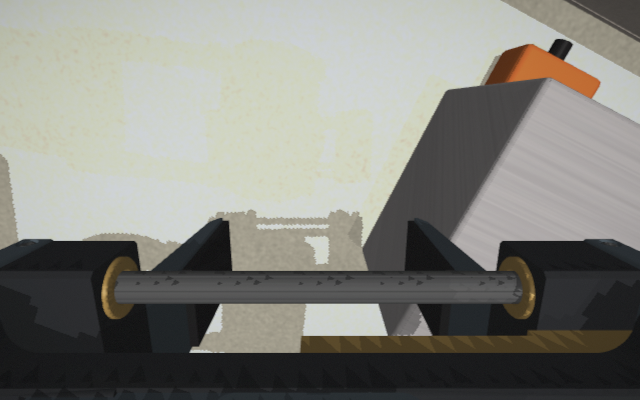

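The scene view shows the orange square at about (412,268), the block at (357,197) with the knob at (360,173), the grey square at (300,158), the jar at (249,195) and the beaker at (369,312). In the start view the gripper is beside a grey cabinet. Next I'll build a point cloud.

```bash
cat >> h.py <<'E'
def cloud(f):
    h,w=f['z_map'].shape; F=h/2/np.tan(np.radians(f['vertical_fov'])/2)
    v,u=np.mgrid[:h,:w]; z=f['z_map']
    P=np.stack([(u-f['cx'])/F*z,-(v-f['cy'])/F*z,-z],-1).astype(float)
    if 'eye' in f: return P@Ro.from_euler('xyz',f['attitude']).as_matrix().T+f['eye']
    T=f['tool_from_camera']; P=P@T[:3,:3].T+T[:3,3]
    s=f['s']; return P@Ro.from_euler('xyz',s['ee_rot']).as_matrix().T+s['tcp_pos']
E
python3 - <<'E'
from h import *
f=pickle.load(open('pics/scene0.pkl','rb')); W=cloud(f); im=f['image'].astype(int)
hsv=cv2.cvtColor(f['image'],cv2.COLOR_BGR2HSV)
np.set_printoptions(precision=1,suppress=True)
for n,(u,v) in dict(sqtop=(419,243),foot=(403,289),knobtop=(360,168),blocktop=(345,185),grey=(303,142),jar=(248,184),beaker=(369,294),nut=(287,282),gask=(266,243),table1=(330,270),table2=(420,320),screw=(258,148),wr=(465,354),cabinet=(285,75)).items(): print(n,W[v,u])
m=(hsv[...,0]<15)&(hsv[...,1]>150); m[:230]=0;m[300:]=0;m[:,:385]=0;m[:,435:]=0
P=W[m]; print(m.sum(),P.min(0),P.max(0))
b=P[P[:,2]>25]; print('blade',b.mean(0)); 
for lo in range(0,140,15):
    q=P[(P[:,2]>=lo)&(P[:,2]<lo+15)]; print(lo,len(q),q.mean(0) if len(q) else 0, q.min(0) if len(q) else 0,q.max(0)if len(q) else 0)
rect=cv2.minAreaRect(P[P[:,2]<18][:,:2].astype(np.float32)); print('foot',rect)
rect=cv2.minAreaRect(b[:,:2].astype(np.float32)); print('blade',rect)
# block
box=W[165:222,330:385].reshape(-1,3); t=box[(abs(box[:,2]-90)<5)]
print('top',cv2.minAreaRect(t[:,:2].astype(np.float32)),len(t), t.mean(0))
cv2.imwrite('pics/crop.png',cv2.resize(f['image'][130:310,230:450],None,fx=3.6,fy=3.3,interpolation=cv2.INTER_CUBIC))
E
```

```text
sqtop [523.3 263.4 135.4]
foot [557.8 277.4  10. ]
knobtop [465.9 -27.7 151.6]
blocktop [496.6 -49.8  90.7]
grey [ 485.2 -300.9  104.7]
jar [ 729.  -207.9   84.5]
beaker [669.1 275.8  66.7]
nut [784.9 115.1  16. ]
gask [764.4 -35.9   8.7]
table1 [667.9 128.8   1. ]
table2 [578.5 357.6  -0.2]
screw [ 572.4 -471.7   21.3]
wr [561.4 469.3   5.5]
cabinet [ 329.6 -694.1  171.9]
905 [514.6 244.1   1.3] [1058.8  641.4  742.3]
blade [533.9 273.5  96. ]
0 380 [551.2 275.6  10.4] [514.6 244.1   1.3] [581.6 303.7  14.4]
15 59 [527.  268.   22.2] [521.5 251.   15.1] [571.5 283.   29.9]
30 52 [526.6 267.7  37.4] [522.3 252.6  30.2] [531.9 284.4  44.9]
45 57 [526.4 268.8  52.3] [520.5 253.2  45. ] [531.2 284.2  59.7]
60 62 [526.7 267.7  67.9] [522.2 252.4  60.3] [531.3 283.2  75. ]
75 57 [526.2 269.   83. ] [521.2 253.1  75. ] [531.2 283.8  89.3]
90 60 [526.7 267.6  97.5] [521.9 252.5  90.1] [531.3 284.2 105. ]
105 67 [526.1 268.7 112.4] [521.6 253.1 105.1] [530.8 283.3 120. ]
120 77 [525.7 268.  128.8] [516.4 249.4 120.2] [531.9 283.6 135. ]
135 27 [524.1 266.1 135.8] [516.4 251.3 135. ] [531.4 281.9 137.4]
foot ((547.9879760742188, 273.70623779296875), (58.88969039916992, 48.869468688964844), 15.441228866577148)
blade ((782.6024169921875, 457.81939697265625), (662.4440307617188, 32.5037841796875), 36.42609405517578)
top ((463.1160583496094, -29.587936401367188), (102.81275939941406, 84.53746795654297), 86.9853744506836) 474 [470.9 -20.4  90.2]
```

View pics/crop.png

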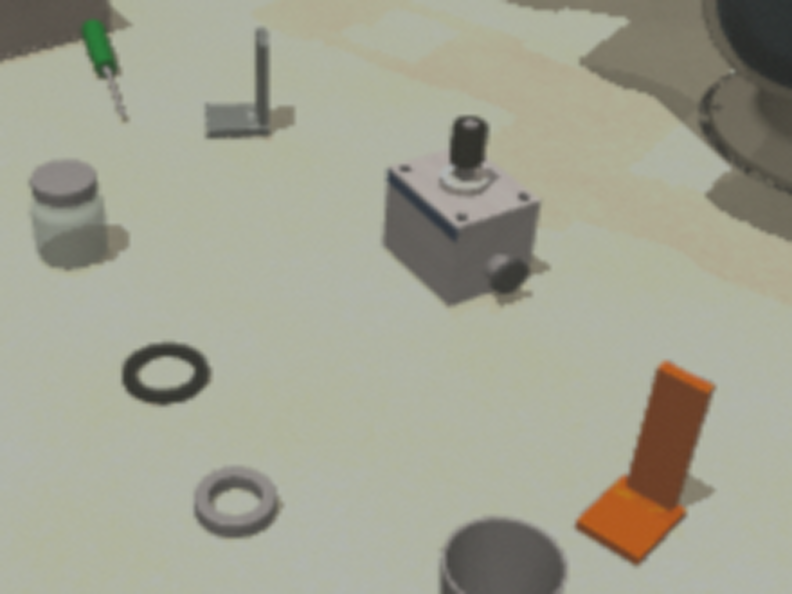

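The table, block top (90.7), square top (135.4) and jar (84.5) heights all agree with the sizes given. Next I'll write a move planner and go to the orange square, passing the block.

```bash
cat >> h.py <<'E'
def plan(target, jaw_deg=None):
    """dp(m) in tool axes and spin to bring TCP to target, jaw axis at yaw jaw_deg (mod 180)"""
    s=status.state(); R=Ro.from_euler('xyz',s['ee_rot']).as_matrix()
    dp=R.T@(np.array(target)-s['tcp_pos'])/1000
    out=[dp]
    if jaw_deg is not None:
        a=np.radians(jaw_deg); j=R.T@np.array([np.cos(a),np.sin(a),0]); sp=np.arctan2(j[2],j[1]); sp=(sp+np.pi/2)%np.pi-np.pi/2
        out.append(sp)
    return out
def jawdeg():
    R=Ro.from_euler('xyz',status.state()['ee_rot']).as_matrix(); return np.degrees(np.arctan2(R[1,1],R[0,1])),R
E
python3 - <<'E'
from h import *
np.set_printoptions(precision=4,suppress=True)
print(jawdeg()); print(plan([524,264,240],105.4),plan([600,-40,280],90), plan([524,264,280],105.4))
E
```

```text
(np.float64(-65.19919876306781), array([[-0.0002,  0.4195, -0.9078],
       [ 0.0008, -0.9078, -0.4195],
       [-1.    , -0.0008, -0.0001]]))
[array([-0.0119, -0.6446, -0.5864]), np.float64(0.16407489933129105)] [array([-0.0521, -0.3368, -0.5279]), np.float64(0.432855692943968)] [array([-0.0519, -0.6447, -0.5864]), np.float64(0.16407489933129105)]
```

Emit:
{"method": "carry_out", "body": {"fingers": [1, 1, 1, 1, 1, 1, 1, 1], "dp": [[-0.06, -0.03, -0.04], [-0.06, -0.06, -0.09], [-0.06, -0.09, -0.14], [-0.06, -0.12, -0.19], [-0.06, -0.15, -0.24], [-0.06, -0.18, -0.29], [-0.06, -0.21, -0.33], [-0.06, -0.24, -0.37]], "spin": [0, 0.05, 0.1, 0.15, 0.2, 0.25, 0.35, 0.433]}}

```text
time: 0.95
tcp_pos: [467.3, -245.6, 287.8]
ee_rot: [-3.129, 1.571, 0.008]
ft_force: [0.4, -0.5, -0.3]
gripper_width: 0.997
```

```bash
python3 - <<'E'
from h import *
np.set_printoptions(precision=4,suppress=True)
print(status.state()['tcp_pos'],jawdeg()); print(plan([560,-40,290],90))
E
```

```text
[ 467.28   -245.5712  287.7716] (np.float64(-90.24375892969762), array([[ 0.    , -0.0043, -1.    ],
       [ 0.    , -1.    ,  0.0043],
       [-1.    , -0.    , -0.    ]]))
[array([-0.0022, -0.206 , -0.0918]), np.float64(-0.004254395924758292)]
```

Emit:
{"method": "carry_out", "body": {"fingers": [1, 1, 1, 1, 1, 1], "dp": [[0, -0.04, -0.02], [0, -0.08, -0.04], [0, -0.12, -0.06], [0, -0.16, -0.08], [0, -0.206, -0.092], [0, -0.206, -0.092]], "spin": [0, 0, 0, 0, 0, 0]}}

```text
time: 1.55
tcp_pos: [559.4, -36.6, 287.5]
ee_rot: [-1.473, 1.569, 1.673]
ft_force: [-0.5, -1.0, 1.0]
gripper_width: 1.001
```

```bash
python3 - <<'E'
from h import *
np.set_printoptions(precision=1,suppress=True)
f=snap('wrist','w1'); W=cloud(f); print(f['s']['tcp_pos'],f['s']['joint_velocities'])
snap('scene','s1')
E
```

```text
[559.4 -36.6 287.5] [-0.1 -0.   0.  -0.  -0.  -0.1]
```

View pics/w1.png

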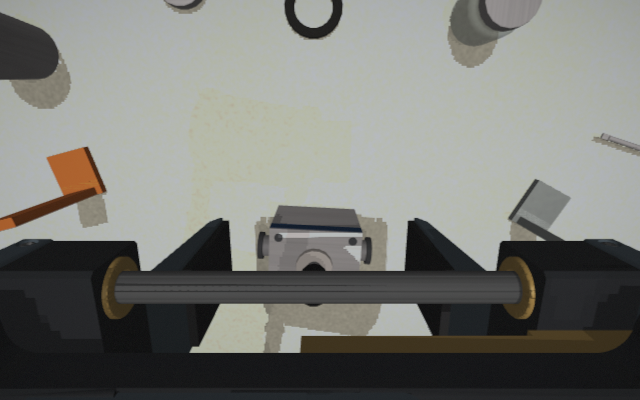

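The wrist view shows the block at (315,250), with its blue-banded face line at about rows 222–228 and nearly horizontal. The orange square is at the left around (75,180). I'll measure the face from the depth.

```bash
python3 - <<'E'
from h import *
np.set_printoptions(precision=2,suppress=True)
for tag in('w1','s1','scene0'):
    f=pickle.load(open(f'pics/{tag}.pkl','rb')); W=cloud(f)
    A=W.reshape(-1,3)
    tab=A[(abs(A[:,2])<6)&(A[:,0]>400)&(A[:,0]<700)&(abs(A[:,1])<200)]; print(tag,'table z',np.median(tab[:,2]))
    b=A[(A[:,0]>400)&(A[:,0]<530)&(A[:,1]>-110)&(A[:,1]<50)&(A[:,2]>-5)&(A[:,2]<160)]
    top=b[abs(b[:,2]-90)<3]; print('top n',len(top),top.min(0),top.max(0),np.median(top[:,2]),cv2.minAreaRect(top[:,:2].astype(np.float32)))
    fc=b[(b[:,2]>15)&(b[:,2]<82)&(b[:,0]>485)&(b[:,1]>-70)&(b[:,1]<15)]
    if len(fc)>30:
        for _ in range(3):
            c=np.polyfit(fc[:,1],fc[:,0],1); r=fc[:,0]-np.polyval(c,fc[:,1]); fc=fc[abs(r)<2.5]
        print('face',len(fc),c,np.degrees(np.arctan(c[0])),r.std(),'y',fc[:,1].min(),fc[:,1].max(),'x@-29',np.polyval(c,-29))
    k=b[b[:,2]>118]; print('knob',len(k),cv2.minEnclosingCircle(k[:,:2].astype(np.float32)) if len(k) else 0)
    k=b[b[:,2]>150]; print('knobtop',len(k),k.mean(0), cv2.minEnclosingCircle(k[:,:2].astype(np.float32)))
    cl=b[abs(b[:,2]-98)<2]; print('collar',len(cl),cv2.minEnclosingCircle(cl[:,:2].astype(np.float32)) if len(cl) else 0)
E
```

```text
w1 table z 0.7958563048990186
top n 3160 [455.39 -84.86  87.03] [505.86  16.53  92.99] 90.82610761070467 ((478.6112365722656, -34.1663703918457), (100.0834732055664, 50.687461853027344), 87.41004943847656)
face 1241 [  0.05 504.47] 2.918107935106668 0.2873600184273621 y -69.90331985114064 14.573024922252408 x@-29 502.9869769904367
knob 146 ((463.1333312988281, -33.45876693725586), 14.045365333557129)
knobtop 36 [451.36 -33.64 152.7 ] ((452.38427734375, -33.66252899169922), 7.013647556304932)
collar 466 ((463.7414855957031, -33.33560562133789), 19.8197078704834)
s1 table z 0.562067837321365
top n 438 [419.33 -80.98  87.04] [506.2   22.82  92.99] 90.48436429050696 ((462.5971984863281, -28.777820587158203), (103.03622436523438, 84.79498291015625), 87.59825134277344)
face 306 [  0.05 504.47] 3.065380154482341 0.9407596640356226 y -69.95116514458653 14.712459395027622 x@-29 502.920543827449
knob 140 ((464.783447265625, -28.847484588623047), 15.416121482849121)
knobtop 45 [464.06 -28.41 152.57] ((463.0382080078125, -29.211116790771484), 14.663426399230957)
collar 61 ((462.8017272949219, -29.25541114807129), 21.100536346435547)
scene0 table z 0.5451291865746271
top n 434 [421.64 -82.88  87.02] [506.5   23.35  92.79] 90.44289477371433 ((463.1160583496094, -29.587936401367188), (102.81275939941406, 84.53746795654297), 86.9853744506836)
face 311 [  0.05 504.54] 3.0528956425206824 0.9392999680779502 y -69.83194680576526 14.969125837475076 x@-29 502.99270495630435
knob 141 ((464.7230224609375, -29.71859359741211), 15.47297191619873)
knobtop 46 [464.09 -28.83 152.15] ((464.30218505859375, -30.502429962158203), 14.649206161499023)
collar 62 ((464.6623229980469, -29.845800399780273), 20.272890090942383)
```

```bash
cat > m.py <<'E'
from h import *
np.set_printoptions(precision=2,suppress=True)
def meas(f):
    A=cloud(f).reshape(-1,3)
    b=A[(A[:,0]>400)&(A[:,0]<530)&(A[:,1]>-110)&(A[:,1]<50)&(A[:,2]>-5)&(A[:,2]<160)]
    top=b[abs(b[:,2]-90)<3]; print('top n',len(top),cv2.minAreaRect(top[:,:2].astype(np.float32)))
    fc=b[(b[:,2]>15)&(b[:,2]<82)&(b[:,0]>485)&(b[:,1]>-70)&(b[:,1]<10)]
    for _ in range(3):
        c=np.polyfit(fc[:,1],fc[:,0],1); r=fc[:,0]-np.polyval(c,fc[:,1]); fc=fc[abs(r)<2.5]
    print('face',len(fc),c,np.degrees(np.arctan(c[0])),'x@-31',np.polyval(c,-31))
    cl=b[abs(b[:,2]-98)<2]; print('collar',len(cl),cv2.minEnclosingCircle(cl[:,:2].astype(np.float32)))
    k=b[(b[:,2]>118)]; print('knob',len(k),cv2.minEnclosingCircle(k[:,:2].astype(np.float32)))
    # orange
    hsv=cv2.cvtColor(f['image'],cv2.COLOR_BGR2HSV).reshape(-1,3); m=(hsv[:,0]<15)&(hsv[:,1]>150)
    P=A[m&(A[:,2]<150)&(A[:,1]>200)&(A[:,1]<350)&(A[:,0]>480)&(A[:,0]<620)]
    if len(P)>50:
        q=P[P[:,2]<14]; print('foot',cv2.minAreaRect(q[:,:2].astype(np.float32)))
        q=P[P[:,2]>20]; print('blade',len(q),cv2.minAreaRect(q[:,:2].astype(np.float32)))
E
python3 - <<'E'
from m import *
f=snap('wrist','w2'); print(f['s']['tcp_pos'],f['s']['joint_velocities'],f['s']['ee_rot'],jawdeg()[0]); meas(f)
meas(snap('scene','s2'))
print(plan([524,264,290],105.4))
E
```

```text
[558.55 -40.49 287.53] [-0.04 -0.01  0.01 -0.   -0.   -0.01] [ 0.18  1.57 -2.96] -89.97133600720701
top n 3199 ((478.058349609375, -34.112430572509766), (100.08779907226562, 51.91682815551758), 87.087890625)
face 1169 [  0.05 504.48] 2.939384876608366 x@-31 502.8920017998153
collar 459 ((464.4217529296875, -33.613433837890625), 19.49108123779297)
knob 151 ((463.183349609375, -33.35426712036133), 13.938823699951172)
foot ((546.313232421875, 267.7323913574219), (58.88290023803711, 50.76784133911133), 14.4307279586792)
blade 938 ((522.9185791015625, 259.7250671386719), (9.304143905639648, 33.07842254638672), 14.676803588867188)
top n 437 ((463.4807434082031, -28.68651580810547), (100.81251525878906, 82.39458465576172), 86.5839614868164)
face 281 [  0.05 504.41] 2.9040281792443285 x@-31 502.8422587612298
collar 63 ((463.8538818359375, -31.087003707885742), 21.803115844726562)
knob 139 ((464.74224853515625, -28.58657455444336), 15.315441131591797)
foot ((547.184814453125, 273.0274658203125), (61.438232421875, 49.40779113769531), 15.289405822753906)
blade 507 ((524.266357421875, 267.47845458984375), (11.090600967407227, 34.42527389526367), 16.3691463470459)
[array([-0.  , -0.31,  0.03]), np.float64(-0.2694419519482034)]
```

Emit:
{"method": "carry_out", "body": {"fingers": [1, 1, 1, 1, 1, 1, 1, 1], "dp": [[0, -0.04, 0.01], [0, -0.08, 0.02], [0, -0.13, 0.03], [0, -0.18, 0.033], [0.01, -0.23, 0.034], [0.02, -0.28, 0.034], [0.04, -0.304, 0.034], [0.04, -0.304, 0.034]], "spin": [0, -0.03, -0.07, -0.11, -0.16, -0.22, -0.265, -0.265]}}

```text
time: 2.55
tcp_pos: [523.7, 264.0, 245.3]
ee_rot: [-0.063, 1.567, -2.936]
ft_force: [0.5, -0.3, 0.2]
gripper_width: 0.997
```

Emit:
{"method": "carry_out", "body": {"fingers": [1, 1], "dp": [[0, 0, 0], [0, 0, 0]], "spin": [0, 0]}}

```text
time: 2.75
tcp_pos: [525.3, 261.1, 248.3]
ee_rot: [2.902, 1.57, 0.023]
ft_force: [-0.0, 0.1, 0.6]
gripper_width: 1.0
```

```bash
python3 - <<'E'
from h import *
np.set_printoptions(precision=2,suppress=True)
f=snap('wrist','w3'); s=f['s'];print(s['tcp_pos'],s['joint_velocities'],jawdeg()[0])
R=Ro.from_euler('xyz',s['ee_rot']).as_matrix()
A=cloud(f).reshape(-1,3)
hsv=cv2.cvtColor(f['image'],cv2.COLOR_BGR2HSV).reshape(-1,3); m=(hsv[:,0]<15)&(hsv[:,1]>120)&(A[:,2]<145)&(A[:,2]>3)
P=A[m]; 
for lo,hi in((3,13),(20,131),(131,140)):
    q=P[(P[:,2]>lo)&(P[:,2]<hi)]; r=cv2.minAreaRect(q[:,:2].astype(np.float32)); 
    print(lo,len(q),r, 'z',np.median(q[:,2]),'tool-rel',R.T@(np.r_[r[0],s['tcp_pos'][2]]-s['tcp_pos']))
E
```

```text
[525.28 261.12 248.35] [-0.   -0.01 -0.    0.    0.    0.  ] -74.961621841041
3 1874 ((545.90283203125, 268.7453918457031), (58.520198822021484, 49.01431655883789), 15.141998291015625) z 10.763359056953405 tool-rel [  0.01  -2.01 -21.9 ]
20 921 ((526.2713012695312, 263.77410888671875), (1.0015233755111694, 35.473228454589844), 14.585089683532715) z 87.51568945559933 tool-rel [ 0.   -2.3  -1.65]
131 567 ((522.0048217773438, 262.0528259277344), (9.817204475402832, 34.63762283325195), 14.462935447692871) z 135.64579812505463 tool-rel [-0.   -1.75  2.92]
```

View pics/w3.png

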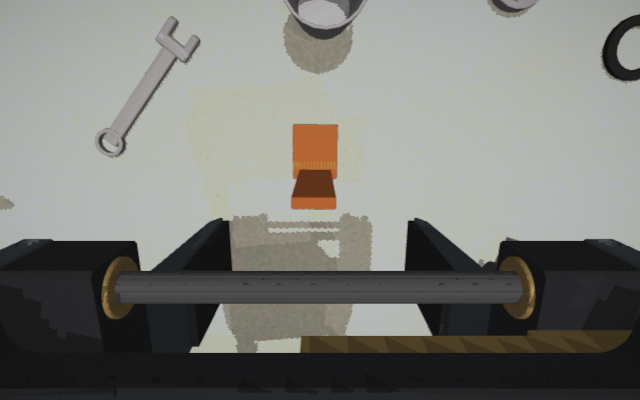

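The blade top is at about (314,202) in the picture, which puts it 2 mm in −y and 3 mm in +z of the tool axis. The yaw matches. I'll descend and grip across the 36 mm width near the top.

Emit:
{"method": "carry_out", "body": {"fingers": [1, 1, 1, 1, 1, 1, 1, 1], "dp": [[0.02, -0.002, 0.003], [0.05, -0.002, 0.003], [0.08, -0.002, 0.003], [0.1, -0.002, 0.003], [0.12, -0.002, 0.003], [0.13, -0.002, 0.003], [0.138, -0.002, 0.003], [0.138, -0.002, 0.003]], "spin": [0, 0, 0, 0, 0, 0, 0, 0]}}

```text
time: 3.6
tcp_pos: [521.3, 263.2, 109.6]
ee_rot: [0.214, 1.57, -2.664]
ft_force: [-0.0, -0.1, -0.2]
gripper_width: 1.001
```

Emit:
{"method": "carry_out", "body": {"fingers": [0, -0.3, -0.3, -0.4, -0.5, -0.6, -0.8, -1], "dp": [[0, 0, 0], [0, 0, 0], [0, 0, 0], [0, 0, 0], [0, 0, 0], [0, 0, 0], [0, 0, 0], [0, 0, 0]], "spin": [0, 0, 0, 0, 0, 0, 0, 0], "squeeze": 20}}

```text
time: 4.4
tcp_pos: [521.2, 263.7, 109.8]
ee_rot: [-0.303, 1.571, 3.104]
ft_force: [-0.2, -0.1, 0.3]
gripper_width: 0.391
```

Emit:
{"method": "carry_out", "body": {"fingers": [-1, -1, -1], "dp": [[0, 0, 0], [0, 0, 0], [0, 0, 0]], "spin": [0, 0, 0]}}

```text
time: 4.7
tcp_pos: [521.2, 263.7, 109.8]
ee_rot: [-0.112, 1.571, -2.989]
ft_force: [-0.5, 0.5, 0.1]
gripper_width: 0.391
```

```bash
python3 - <<'E'
from h import *
np.set_printoptions(precision=2,suppress=True)
f=snap('wrist','w4'); s=f['s'];print(s['tcp_pos'],s['ft_force'],s['gripper_width']*91,jawdeg()[0]); snap('scene','s4')
E
```

```text
[521.21 263.7  109.76] [-0.55  0.52  0.08] 35.59995571126068 -74.82906284239519
```

View pics/w4.png

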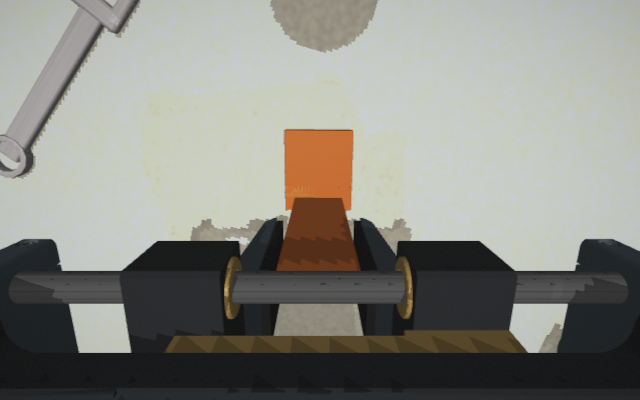

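The grip reads 35.6 mm, so the 36 mm blade is held. The jaws also confirm the wrist camera, while the scene camera sits about 4 mm off in y. The block centre is therefore about (463.5,−33.4) with yaw −2.95°. Next I'll lift and carry the square.

```bash
python3 - <<'E'
from h import *
np.set_printoptions(precision=4,suppress=True)
print(plan([521.2,263.7,139.8]),plan([545,230,139.8]),plan([545,-37.5,139.8],87.05))
E
```

```text
[array([-0.03, -0.  ,  0.  ])] [array([-0.03  ,  0.0387, -0.0141])] [array([-0.03  ,  0.2969,  0.0559]), np.float64(0.3162505078573439)]
```

Emit:
{"method": "carry_out", "body": {"fingers": [-1, -1, -1, -1, -1, -1, -1, -1], "dp": [[-0.01, 0, 0], [-0.025, 0, 0], [-0.03, 0.01, 0.002], [-0.03, 0.03, 0.006], [-0.03, 0.06, 0.011], [-0.03, 0.09, 0.017], [-0.03, 0.12, 0.023], [-0.03, 0.15, 0.028]], "spin": [0, 0, 0, 0.04, 0.08, 0.12, 0.16, 0.2]}}

```text
time: 5.6
tcp_pos: [533.2, 109.7, 140.0]
ee_rot: [1.454, 1.571, -1.624]
ft_force: [0.4, -0.4, -1.9]
gripper_width: 0.398
```

```bash
python3 - <<'E'
from h import *
np.set_printoptions(precision=4,suppress=True)
print(status.state()['tcp_pos'],jawdeg()[0],plan([545,-37.5,139.8],87.05))
E
```

```text
[533.1702 109.7293 139.9509] -86.38627263370331 [array([ 0.0002,  0.1477, -0.0025]), np.float64(0.11455865222151296)]
```

Emit:
{"method": "carry_out", "body": {"fingers": [-1, -1, -1, -1, -1, -1, -1, -1], "dp": [[0, 0.03, -0.001], [0, 0.06, -0.002], [0, 0.09, -0.002], [0, 0.115, -0.002], [0, 0.135, -0.002], [0, 0.145, -0.002], [0, 0.145, -0.002], [0, 0.145, -0.002]], "spin": [0.04, 0.08, 0.1, 0.11, 0.116, 0.116, 0.116, 0.116]}}

```text
time: 6.4
tcp_pos: [544.6, -32.6, 139.8]
ee_rot: [-0.917, 1.57, 2.173]
ft_force: [-0.5, -0.6, -3.4]
gripper_width: 0.39
```

```bash
python3 - <<'E'
from m import *
f=snap('wrist','w5'); s=f['s'];print(s['tcp_pos'],s['ft_force'],s['gripper_width']*91,jawdeg()[0]); meas(f)
np.set_printoptions(precision=4,suppress=True)
print(plan([521,-36.4,112.0],87.05))
E
```

```text
[544.62 -32.58 139.81] [-0.54 -0.61 -3.45] 35.51409289298442 -92.90151884955701
top n 1848 ((478.6629943847656, -30.71072006225586), (60.45039367675781, 24.717395782470703), 87.11064910888672)Traceback (most recent call last):
  File "<stdin>", line 2, in <module>
  File "m.py", line 9, in meas
    c=np.polyfit(fc[:,1],fc[:,0],1); r=fc[:,0]-np.polyval(c,fc[:,1]); fc=fc[abs(r)<2.5]
    raise TypeError("expected non-empty vector for x")
TypeError: expected non-empty vector for x
```

View pics/w5.png

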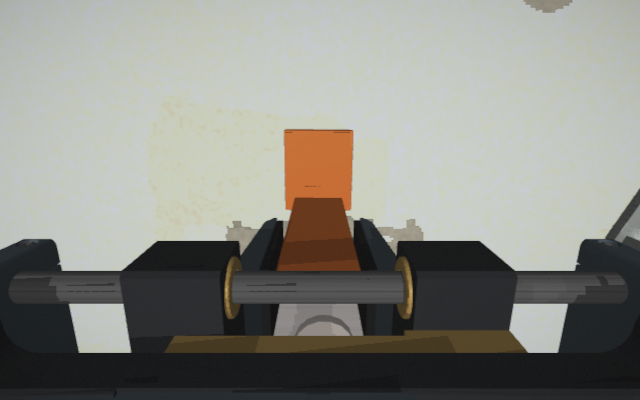

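The square is held upright, with the foot at (318,165). The collar's edge shows just behind the blade at about (323,320). Next I'll plan the pre-place pose.

```bash
python3 - <<'E'
from m import *
np.set_printoptions(precision=4,suppress=True)
print(plan([521,-36.4,112.0],87.05))
f=pickle.load(open('pics/w5.pkl','rb'));A=cloud(f).reshape(-1,3)
cl=A[(abs(A[:,2]-98)<2)&(A[:,0]<500)&(A[:,0]>430)]; print(len(cl),cl.min(0),cl.max(0))
hsv=cv2.cvtColor(f['image'],cv2.COLOR_BGR2HSV).reshape(-1,3); m=(hsv[:,0]<15)&(hsv[:,1]>120)&(A[:,1]<50)&(A[:,1]>-120)
q=A[m&(A[:,2]<50)]; print('foot',np.median(q[:,2]),cv2.minAreaRect(q[:,:2].astype(np.float32)))
q=A[m&(A[:,2]>60)]; print('blade plane fit x=a y+b z+c',np.linalg.lstsq(np.c_[q[:,1:],np.ones(len(q))],q[:,0],rcond=None)[0])
E
```

```text
[array([0.0278, 0.0054, 0.0234]), np.float64(0.0008462178375796547)]
666 [470.8496 -51.1545  96.013 ] [483.32   -16.2775  99.9591]
foot 40.846547194085716 ((551.2857055664062, -37.169647216796875), (53.74690628051758, 98.03246307373047), 87.89314270019531)
blade plane fit x=a y+b z+c [  0.0444   0.1041 539.1117]
```

```bash
cat > bl.py <<'E'
from m import *
def blade(tag):
    f=pickle.load(open(f'pics/{tag}.pkl','rb'));W=cloud(f)
    hsv=cv2.cvtColor(f['image'],cv2.COLOR_BGR2HSV); 
    m=(hsv[...,0]<15)&(hsv[...,1]>120)
    a=m.copy();a[:135]=0;a[185:]=0;a[:,:290]=0;a[:,348:]=0; q=W[a]
    c=np.linalg.lstsq(np.c_[q[:,:2],np.ones(len(q))],q[:,2],rcond=None)[0]; print('foot plane z slopes',c[:2],q[:,2].mean())
    a=m.copy();a[:202]=0;a[262:]=0;a[:,:300]=0;a[:,335:]=0; q=W[a]
    c=np.linalg.lstsq(np.c_[q[:,1:],np.ones(len(q))],q[:,0],rcond=None)[0]; print('blade x slopes y,z',c,q.min(0),q.max(0),(q[:,0]-np.c_[q[:,1:],np.ones(len(q))]@c).std())
if __name__=='__main__':
    blade('w4'); blade('w5')
E
python3 bl.py
```

```text
foot plane z slopes [0.25 0.07] 11.609209437580159
blade x slopes y,z [ -0.13   0.06 555.05] [522.93 251.92  22.4 ] [591.36 280.94 267.26] 4.109793542785773
foot plane z slopes [ 0.18 -0.01] 41.35119755902005
blade x slopes y,z [  0.03   0.07 543.9 ] [548.95 -46.33  52.51] [617.24 -21.89 297.3 ] 4.395706144449576
```

```bash
sed -i 's/q=W\[a\]/q=W[a]; q=q[(q[:,2]<140)\&(q[:,2]>3)]; q=q[np.abs(q-np.median(q,0))[:,0 if sel else 2]<4]/' bl.py; sed -i '0,/a=m.copy();a\[:135\]/s//sel=0;a=m.copy();a[:135]/; s/a=m.copy();a\[:202\]/sel=1;a=m.copy();a[:202]/' bl.py; python3 bl.py
```

```text
foot plane z slopes [-0.  0.] 10.81332625256465
blade x slopes y,z [ -0.26   0.   595.81] [522.93 251.92  22.4 ] [529.51 275.67 123.7 ] 0.22743586292808876
foot plane z slopes [-0.  0.] 40.82054855513472
blade x slopes y,z [  0.06   0.   551.94] [548.95 -46.33  52.51] [551.14 -21.89 139.96] 0.21139986801895952
```

The square is upright (slopes about 0), with a yaw slope of 0.06 against the face's 0.051. Its blade centre is in line with the TCP in x. Now I'll lower it 13 mm off the face.

Emit:
{"method": "carry_out", "body": {"fingers": [-1, -1, -1, -1, -1, -1, -1, -1], "dp": [[0, 0.005, 0.01], [0, 0.005, 0.023], [0.005, 0.005, 0.023], [0.013, 0.005, 0.023], [0.02, 0.005, 0.023], [0.025, 0.005, 0.023], [0.028, 0.005, 0.023], [0.028, 0.005, 0.023]], "spin": [0, 0, 0, 0, 0, 0, 0, 0]}}

```text
time: 7.25
tcp_pos: [521.5, -36.7, 111.2]
ee_rot: [-0.167, 1.57, 2.923]
ft_force: [0.2, 0.1, -2.2]
gripper_width: 0.395
```

```bash
python3 - <<'E'
from m import *
f=snap('wrist','w6'); s=f['s'];print(s['tcp_pos'],s['ft_force'],s['gripper_width']*91,jawdeg()[0]); 
snap('scene','s6')
np.set_printoptions(precision=4,suppress=True)
print(plan([510,-35.8,110.5],87.05))
A=cloud(f).reshape(-1,3)
cl=A[(abs(A[:,2]-98)<2)&(A[:,0]<500)&(A[:,0]>430)]; print(len(cl),cl.min(0),cl.max(0))
E
python3 -c "
import cv2;i=cv2.imread('pics/s6.png');cv2.imwrite('pics/s6c.png',cv2.resize(i[110:250,270:450],None,fx=4,fy=4,interpolation=2))"
```

```text
[521.53 -36.73 111.2 ] [ 0.23  0.12 -2.16] 35.903995076750654 -92.93198438170185
[array([ 0.0013, -0.0004,  0.0118]), np.float64(0.0002792267410414162)]
1102 [468.0565 -52.3625  96.0125] [483.2926 -15.0988  99.985 ]
```

View pics/s6c.png

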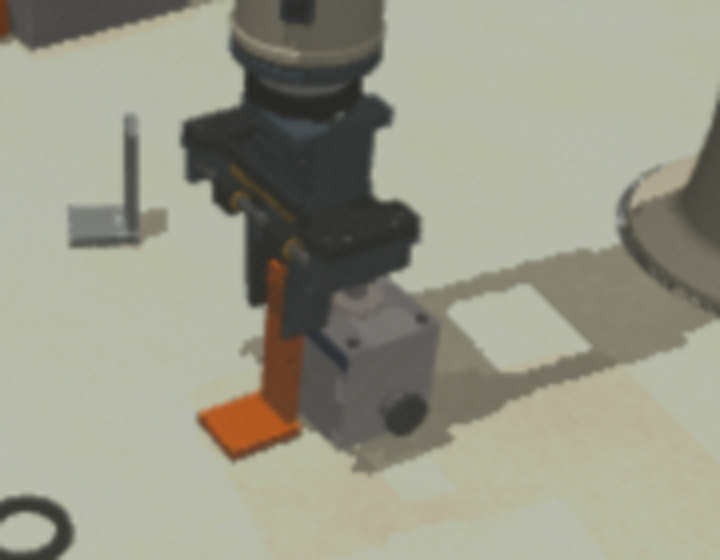

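Emit:
{"method": "carry_out", "body": {"fingers": [-1, -1, -1, -1, -1, -1], "dp": [[0, -0.001, 0.003], [0, -0.001, 0.007], [0.0005, -0.001, 0.01], [0.001, -0.001, 0.012], [0.001, -0.001, 0.012], [0.001, -0.001, 0.012]], "spin": [0, 0, 0, 0, 0, 0]}}

```text
time: 7.95
tcp_pos: [509.7, -35.2, 110.8]
ee_rot: [3.069, 1.571, -0.124]
ft_force: [0.2, 0.2, -2.5]
gripper_width: 0.394
```

Emit:
{"method": "carry_out", "body": {"fingers": [-1, -1], "dp": [[0, 0, 0.001], [0, 0, 0.001]], "spin": [0, 0]}}

```text
time: 8.15
tcp_pos: [508.6, -35.1, 110.8]
ee_rot: [-0.236, 1.571, 2.855]
ft_force: [-1.1, -0.2, -1.4]
gripper_width: 0.394
```

Emit:
{"method": "carry_out", "body": {"fingers": [-1, -1], "dp": [[0, 0, 0.001], [0, 0, 0.001]], "spin": [0, 0]}}

```text
time: 8.35
tcp_pos: [507.5, -35.1, 110.8]
ee_rot: [-0.038, 1.571, 3.052]
ft_force: [0.4, 0.6, -2.7]
gripper_width: 0.39
```

Emit:
{"method": "carry_out", "body": {"fingers": [-1, -1], "dp": [[0, 0, 0.001], [0, 0, 0.001]], "spin": [0, 0]}}

```text
time: 8.55
tcp_pos: [507.3, -35.1, 110.9]
ee_rot: [3.08, 1.57, -0.113]
ft_force: [4.1, -0.4, -3.9]
gripper_width: 0.395
```

Emit:
{"method": "carry_out", "body": {"fingers": [-1, -1], "dp": [[0, 0, 0.001], [0, 0, 0.001]], "spin": [0, 0]}}

```text
time: 8.75
tcp_pos: [506.7, -35.0, 111.0]
ee_rot: [3.116, 1.569, -0.076]
ft_force: [7.0, 0.7, -5.1]
gripper_width: 0.39
```

Contact was made at x≈507.4, as predicted. I'll ease off to a light push and lower the last millimetre onto the table.

Emit:
{"method": "carry_out", "body": {"fingers": [-1, -1, -1, -1], "dp": [[0, 0, -0.001], [0.001, 0, -0.001], [0.0015, 0, -0.001], [0.0015, 0, -0.001]], "spin": [0, 0, 0, 0]}}

```text
time: 9.15
tcp_pos: [506.9, -35.1, 109.7]
ee_rot: [3.02, 1.57, -0.173]
ft_force: [0.8, 0.1, 7.8]
gripper_width: 0.393
```

```bash
python3 - <<'E'
from m import *
f=snap('wrist','w7'); s=f['s'];print(s['tcp_pos'],s['ft_force'],s['wrist_torque'],s['gripper_width']*91,jawdeg()[0]); 
import bl; bl.blade('w7')
E
```

```text
[506.95 -35.08 109.73] [0.77 0.12 7.8 ] [ 0.08 -0.1  -0.  ] 35.746190067555446 -92.93557808468272
foot plane z slopes [ 0.01 -0.  ] 11.03153197202726
blade x slopes y,z [  0.05  -0.01 515.35] [511.48 -48.75  24.96] [514.01 -24.55 124.19] 0.23118181438699067
```

Emit:
{"method": "carry_out", "body": {"fingers": [-1, -0.1, 0.1, 0.3, 0.3, 0.3], "dp": [[-0.0005, 0, 0], [-0.0005, 0, 0], [-0.0005, 0, 0], [-0.0005, 0, 0], [-0.0005, 0, 0], [-0.0005, 0, 0]], "spin": [0, 0, 0, 0, 0, 0]}}

```text
time: 9.8
tcp_pos: [506.6, -35.0, 109.7]
ee_rot: [-0.103, 1.571, 2.988]
ft_force: [-0.6, -1.4, 0.7]
gripper_width: 0.648
```

Emit:
{"method": "carry_out", "body": {"fingers": [0.4, 0.4, 0.4, 0.4, 0.4, 0.4], "dp": [[-0.01, 0, 0], [-0.03, 0, 0], [-0.06, 0, 0], [-0.08, 0, -0.02], [-0.1, 0, -0.05], [-0.1, 0, -0.06]], "spin": [0, 0, 0, 0, 0, 0]}}

```text
time: 10.4
tcp_pos: [570.2, -38.5, 213.3]
ee_rot: [3.033, 1.564, -0.16]
ft_force: [0.8, -0.7, 0.3]
gripper_width: 0.7
```

Emit:
{"method": "carry_out", "body": {"fingers": [0.4, 0.4], "dp": [[0, 0, 0], [0, 0, 0]], "spin": [0, 0]}}

```text
time: 10.6
tcp_pos: [565.4, -37.9, 209.1]
ee_rot: [-0.096, 1.569, 2.994]
ft_force: [-1.1, -0.2, -0.6]
gripper_width: 0.699
```

```bash
python3 - <<'E'
from m import *
f=snap('wrist','w8'); s=f['s'];print(s['tcp_pos'],s['ft_force'],s['gripper_width']*91,jawdeg()[0]); snap('scene','s8')
for t in('w8','s8'):
    f=pickle.load(open(f'pics/{t}.pkl','rb'));A=cloud(f).reshape(-1,3)
    hsv=cv2.cvtColor(f['image'],cv2.COLOR_BGR2HSV).reshape(-1,3); m=(hsv[:,0]<15)&(hsv[:,1]>120)&(A[:,0]>480)&(A[:,0]<620)&(abs(A[:,1]+35)<60)
    P=A[m]
    q=P[(P[:,2]>20)&(P[:,2]<130)]; X=np.c_[q[:,1:],np.ones(len(q))]
    for _ in range(3):
        c=np.linalg.lstsq(X,q[:,0],rcond=None)[0]; r=q[:,0]-X@c; k=abs(r)<1.5; q=q[k];X=X[k]
    print(t,'front',np.round(c,4),'y range',q[:,1].min(),q[:,1].max(),'x@-35,z90',c@[-35,90,1])
    q=P[P[:,2]>132]; print('top',len(q),cv2.minAreaRect(q[:,:2].astype(np.float32)),np.median(q[:,2]))
    q=P[(P[:,2]<14)&(P[:,2]>5)]; print('foot',cv2.minAreaRect(q[:,:2].astype(np.float32)),np.median(q[:,2]))
    b=A[(A[:,0]>400)&(A[:,0]<530)&(A[:,1]>-110)&(A[:,1]<50)&(A[:,2]>-5)&(A[:,2]<160)&~m]
    fc=b[(b[:,2]>15)&(b[:,2]<82)&(b[:,0]>485)&(b[:,1]>-80)&(b[:,1]<13)&((b[:,1]<-56)|(b[:,1]>-14))]
    for _ in range(3):
        c=np.polyfit(fc[:,1],fc[:,0],1); r=fc[:,0]-np.polyval(c,fc[:,1]); fc=fc[abs(r)<2]
    print('face',len(fc),c,np.polyval(c,-35))
    cl=b[abs(b[:,2]-98)<2]; print('collar',len(cl),cv2.minEnclosingCircle(cl[:,:2].astype(np.float32)))
    k=b[(b[:,2]>118)]; print('knob',len(k),cv2.minEnclosingCircle(k[:,:2].astype(np.float32)))
    top=b[abs(b[:,2]-90)<3]; print('top n',len(top),cv2.minAreaRect(top[:,:2].astype(np.float32)))
E
python3 -c "
import cv2;i=cv2.imread('pics/s8.png');cv2.imwrite('pics/s8c.png',cv2.resize(i[110:250,270:450],None,fx=4,fy=4,interpolation=2))"
```

```text
[565.38 -37.91 209.06] [-1.13 -0.19 -0.58] 63.57210674412128 -92.92968592092411
w8 front [  0.05   0.   515.34] y range -54.896062979370846 -19.158516462805864 x@-35,z90 513.5865848371664
top 0 ((0.0, 0.0), (0.0, 0.0), 0.0) nan
foot ((533.0057373046875, -38.7130126953125), (49.975013732910156, 61.33243179321289), 86.49803161621094) 10.792065770652073
face 1424 [  0.05 504.53] 502.7507455400147
collar 529 ((482.420166015625, -34.304115295410156), 35.03500747680664)
knob 644 ((464.31982421875, -33.398529052734375), 13.89991569519043)
top n 2587 ((474.29754638671875, -34.161197662353516), (100.19783020019531, 77.91455078125), 86.80953979492188)
s8 front [ -0.01   0.   512.92] y range -49.060003129333495 -14.028175058995885 x@-35,z90 513.3255385700704
top 27 ((511.30438232421875, -30.408279418945312), (31.65415382385254, 9.454604148864746), 89.81398010253906) 134.70559142799698
foot ((535.9115600585938, -32.76740264892578), (51.691314697265625, 57.55814743041992), 87.87569427490234) 10.256288469895026
face 140 [  0.05 504.6 ] 502.78233423767165
collar 56 ((474.3464050292969, -24.740957260131836), 32.164329528808594)
knob 154 ((482.2239685058594, -37.19216537475586), 33.883304595947266)
top n 335 ((463.74542236328125, -29.318931579589844), (102.5184326171875, 82.18221282958984), 88.22110748291016)
  return _methods._mean(a, axis=axis, dtype=dtype,
  ret = ret.dtype.type(ret / rcount)
```

View pics/w8.png

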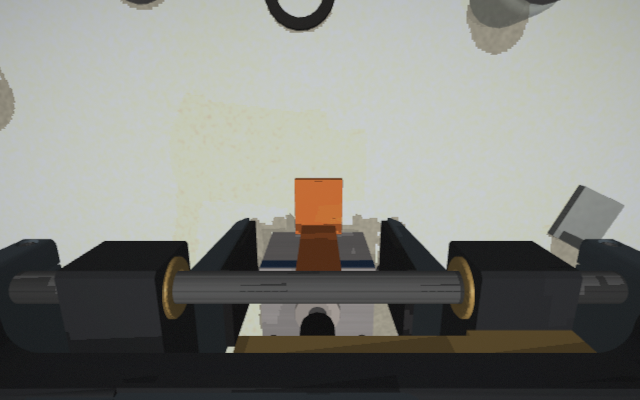

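View pics/s8c.png

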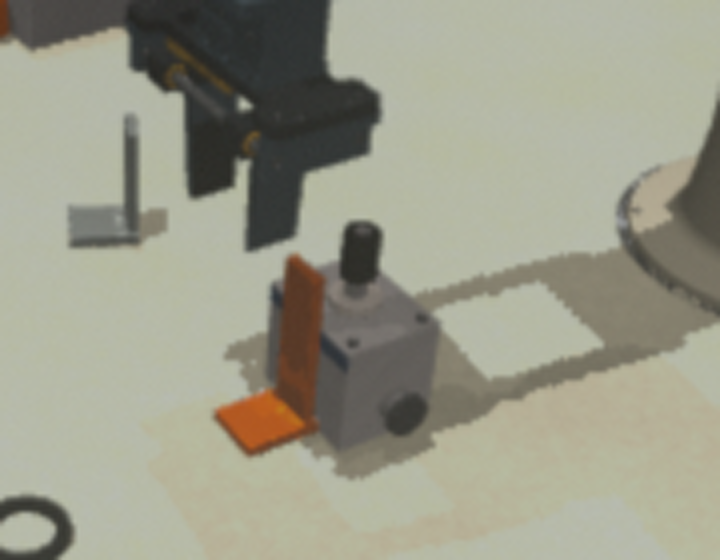

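The square stands upright and its yaw matches (slope 0.05 on both). Front 513.6 against face 502.75 leaves a gap of about 0.8 mm. I'll close that by nudging the foot's end, low down so it can't tip.

```bash
python3 - <<'E'
from m import *
np.set_printoptions(precision=4,suppress=True)
print(plan([600,-38.7,150],87.05),plan([600,-38.7,18.5],87.05))
E
```

```text
[array([ 0.059 , -0.001 , -0.0349]), np.float64(0.00028775431896077563)] [array([ 0.1905, -0.0009, -0.0351]), np.float64(0.00028775431896077563)]
```

Emit:
{"method": "carry_out", "body": {"fingers": [-1, -1, -1, -1, -1, -1, -1, -1], "dp": [[0, -0.001, -0.02], [0.02, -0.001, -0.035], [0.06, -0.001, -0.035], [0.09, -0.001, -0.035], [0.12, -0.001, -0.035], [0.15, -0.001, -0.035], [0.17, -0.001, -0.035], [0.18, -0.001, -0.035]], "spin": [0, 0, 0, 0, 0, 0, 0, 0]}}

```text
time: 11.5
tcp_pos: [599.7, -38.7, 27.8]
ee_rot: [-0.112, 1.567, 2.978]
ft_force: [-1.3, -0.5, 0.1]
gripper_width: 0.031
```

Emit:
{"method": "carry_out", "body": {"fingers": [-1, -1, -1], "dp": [[0.006, 0, 0], [0.01, 0, 0], [0.01, 0, 0]], "spin": [0, 0, 0]}}

```text
time: 11.8
tcp_pos: [601.7, -38.9, 20.1]
ee_rot: [2.969, 1.57, -0.224]
ft_force: [-0.4, 0.1, 0.6]
gripper_width: 0.002
```

```bash
python3 - <<'E'
from m import *
f=snap('wrist','w9'); s=f['s'];print(s['tcp_pos'],s['ft_force'],s['gripper_width']*91,jawdeg()[0])
E
```

```text
[601.74 -38.94  20.1 ] [-0.43  0.14  0.6 ] 0.14368698989420367 -92.93339496111854
```

View pics/w9.png

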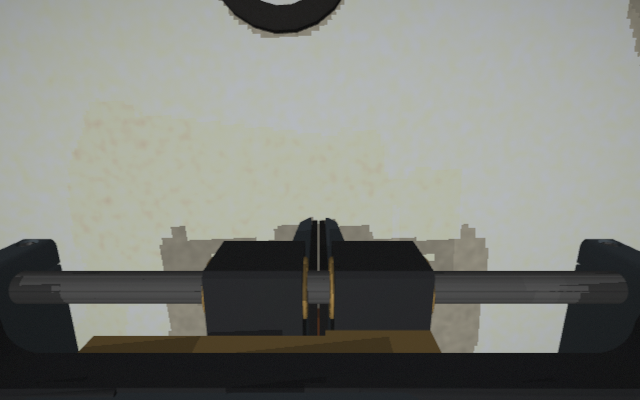

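The fingers are closed, with the tips at z≈6 in clear space ahead of the foot. Now I'll approach slowly.

Emit:
{"method": "carry_out", "body": {"fingers": [-1, -1, -1, -1, -1, -1], "dp": [[0.001, 0, 0.005], [0.001, 0, 0.01], [0.001, 0, 0.014], [0.001, 0, 0.017], [0.001, 0, 0.019], [0.001, 0, 0.019]], "spin": [0, 0, 0, 0, 0, 0]}}

```text
time: 12.45
tcp_pos: [582.4, -37.9, 18.8]
ee_rot: [-0.319, 1.571, 2.771]
ft_force: [-0.5, -0.2, 0.7]
gripper_width: 0.005
```

Emit:
{"method": "carry_out", "body": {"fingers": [-1, -1, -1, -1], "dp": [[0, 0, 0.001], [0, 0, 0.001], [0, 0, 0.002], [0, 0, 0.002]], "spin": [0, 0, 0, 0]}}

```text
time: 12.85
tcp_pos: [580.7, -37.8, 18.8]
ee_rot: [-3.142, 1.571, -0.051]
ft_force: [1.3, -0.4, -1.3]
gripper_width: 0.003
```

Emit:
{"method": "carry_out", "body": {"fingers": [-1, -1], "dp": [[0, 0, 0.001], [0, 0, 0.001]], "spin": [0, 0]}}

```text
time: 13.05
tcp_pos: [580.5, -37.8, 18.9]
ee_rot: [3.101, 1.569, -0.092]
ft_force: [4.7, -0.0, -2.8]
gripper_width: 0.003
```

Emit:
{"method": "carry_out", "body": {"fingers": [-1, -1], "dp": [[0, 0, 0.001], [0, 0, 0.001]], "spin": [0, 0]}}

```text
time: 13.25
tcp_pos: [580.3, -37.9, 19.0]
ee_rot: [3.1, 1.567, -0.093]
ft_force: [9.5, 0.5, -5.7]
gripper_width: 0.007
```

The force climbs to 9.5 N without further motion, so the back is against the face. I'll retreat, rise and check on the way to the knob.

Emit:
{"method": "carry_out", "body": {"fingers": [-1, -1, -1, 0, 0.4, 0.4, 0.4, 0.4], "dp": [[0, 0, -0.005], [0, 0, -0.015], [-0.02, 0, -0.025], [-0.06, 0, -0.025], [-0.1, 0, -0.025], [-0.14, 0, -0.025], [-0.18, 0, -0.01], [-0.2, 0, 0.005]], "spin": [0, 0, 0, 0, 0, 0, 0, 0]}}

```text
time: 14.05
tcp_pos: [574.7, -37.6, 222.2]
ee_rot: [3.008, 1.567, -0.185]
ft_force: [-0.1, 0.3, -0.7]
gripper_width: 0.415
```

Emit:
{"method": "carry_out", "body": {"fingers": [0.4, 0.4], "dp": [[0, 0, 0], [0, 0, 0]], "spin": [0, 0]}}

```text
time: 14.25
tcp_pos: [573.9, -37.5, 218.9]
ee_rot: [2.888, 1.57, -0.305]
ft_force: [-1.2, 0.7, -0.4]
gripper_width: 0.589
```

```bash
cat > chk.py <<'E'
from m import *
def chk(t):
    f=pickle.load(open(f'pics/{t}.pkl','rb'));A=cloud(f).reshape(-1,3)
    hsv=cv2.cvtColor(f['image'],cv2.COLOR_BGR2HSV).reshape(-1,3); m=(hsv[:,0]<15)&(hsv[:,1]>120)&(A[:,0]>480)&(A[:,0]<620)&(abs(A[:,1]+35)<60)
    P=A[m]
    q=P[(P[:,2]>20)&(P[:,2]<130)]; X=np.c_[q[:,1:],np.ones(len(q))]
    for _ in range(3):
        c=np.linalg.lstsq(X,q[:,0],rcond=None)[0]; r=q[:,0]-X@c; k=abs(r)<1.5; q=q[k];X=X[k]
    print(t,'front',[round(v,4) for v in c],'y range',q[:,1].min(),q[:,1].max(),'x@-36',[round(float(c@[-36,z,1]),2) for z in (20,50,90,130)])
    q=P[(P[:,2]<14)&(P[:,2]>5)]; print('foot',cv2.minAreaRect(q[:,:2].astype(np.float32)),np.median(q[:,2]))
    b=A[(A[:,0]>400)&(A[:,0]<530)&(A[:,1]>-110)&(A[:,1]<50)&(A[:,2]>-5)&(A[:,2]<160)&~m]
    fc=b[(b[:,2]>15)&(b[:,2]<82)&(b[:,0]>485)&(b[:,1]>-80)&(b[:,1]<13)&((b[:,1]<-56)|(b[:,1]>-14))]
    for _ in range(3):
        c=np.polyfit(fc[:,1],fc[:,0],1); r=fc[:,0]-np.polyval(c,fc[:,1]); fc=fc[abs(r)<2]
    print('face',len(fc),c,np.polyval(c,-36))
    k=b[(b[:,2]>118)&(b[:,0]<490)]; print('knob',len(k),cv2.minEnclosingCircle(k[:,:2].astype(np.float32)))
    k=b[(abs(b[:,2]-98)<2)&(b[:,0]<485)]; print('collar',len(k),cv2.minEnclosingCircle(k[:,:2].astype(np.float32)))
    top=b[abs(b[:,2]-90)<3]; print('top n',len(top),cv2.minAreaRect(top[:,:2].astype(np.float32)))
E
python3 - <<'E'
from chk import *
f=snap('wrist','w10'); s=f['s'];print(s['tcp_pos'],s['ft_force'],s['gripper_width']*91,jawdeg()[0]); chk('w10')
print(plan([463.8,-33.5,215],87.05))
E
```

```text
[573.9  -37.48 218.86] [-1.22  0.67 -0.38] 53.5627272393255 -92.93493416338164
w10 front [np.float64(0.0511), np.float64(0.0003), np.float64(514.4588)] y range -54.795007478473316 -19.220193372533778 x@-36 [512.63, 512.64, 512.65, 512.66]
foot ((532.8384399414062, -38.391082763671875), (49.10736083984375, 60.30609130859375), 87.52494812011719) 10.78292354324168
face 1368 [  0.05 504.5 ] 502.66214103649423
knob 539 ((464.27581787109375, -33.38445281982422), 13.879094123840332)
collar 600 ((462.93896484375, -33.38496398925781), 19.90639305114746)
top n 2200 ((475.20904541015625, -34.046329498291016), (100.09233093261719, 75.34648132324219), 86.77996063232422)
[array([0.  , 0.  , 0.11]), np.float64(0.0002630355890542724)]
```

View pics/w10.png

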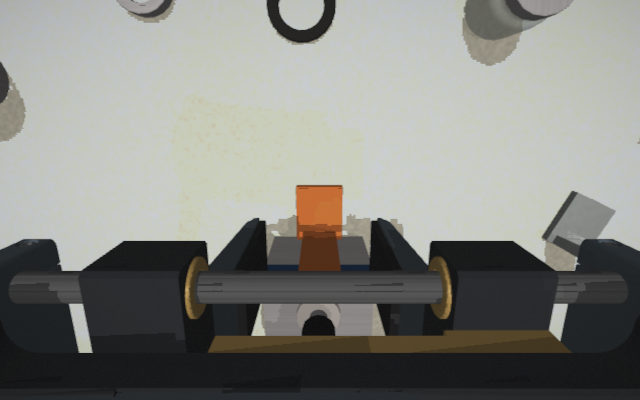

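Front 512.6 against face 502.7 is 9.97 mm, so the blade is flush. It is also vertical, parallel and within about 1 mm of the middle. Now the knob.

Emit:
{"method": "carry_out", "body": {"fingers": [0.4, 0.4, 0.4, 0.4, 0.4, 0.4, 0.4], "dp": [[0, 0, 0.02], [0, 0, 0.05], [0, 0, 0.08], [0, 0, 0.1], [0, 0, 0.11], [0, 0, 0.11], [0, 0, 0.11]], "spin": [0, 0, 0, 0, 0, 0, 0]}}

```text
time: 15.0
tcp_pos: [464.9, -32.0, 218.5]
ee_rot: [-3.091, 1.571, -0.001]
ft_force: [1.6, 0.1, -0.4]
gripper_width: 0.704
```

```bash
python3 - <<'E'
from m import *
f=snap('wrist','w11'); s=f['s'];print(s['tcp_pos'],s['ft_force'],s['gripper_width']*91,jawdeg()[0])
A=cloud(f).reshape(-1,3); b=A[(abs(A[:,0]-464)<40)&(abs(A[:,1]+33)<30)]
for lo,hi in((150,156),(118,156),(96,100)):
    k=b[(b[:,2]>lo)&(b[:,2]<hi)]; print(lo,len(k),cv2.minEnclosingCircle(k[:,:2].astype(np.float32)),np.median(k[:,2]))
print(plan([463.9,-33.4,128],87.05))
E
```

```text
[464.87 -31.99 218.54] [ 1.58  0.07 -0.44] 64.0249177061534 -92.93646489004949
150 1248 ((462.9687805175781, -33.58230972290039), 13.912646293640137) 152.74389698687116
118 1730 ((479.4867248535156, -36.73860168457031), 30.311443328857422) 152.36762353534036
96 725 ((463.003662109375, -33.69413375854492), 19.868682861328125) 98.71317134106776
[array([0.09, 0.  , 0.  ]), np.float64(0.0002362415568910592)]
```

View pics/w11.png

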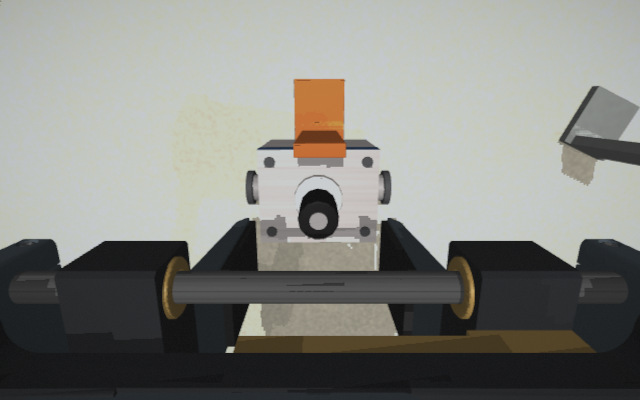

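The knob is at (318,218), centred at (463.0,−33.6), and the square sits centrally at (319,120). Now I'll descend to knob height.

Emit:
{"method": "carry_out", "body": {"fingers": [0.4, 0.4, 0.4, 0.4, 0.4, 0.4, 0.4], "dp": [[0, 0.0017, 0.0018], [0.02, 0.0017, 0.0018], [0.045, 0.0017, 0.0018], [0.07, 0.0017, 0.0018], [0.085, 0.0017, 0.0018], [0.0905, 0.0017, 0.0018], [0.0905, 0.0017, 0.0018]], "spin": [0, 0, 0, 0, 0, 0, 0]}}

```text
time: 15.75
tcp_pos: [462.0, -33.5, 127.8]
ee_rot: [-0.135, 1.57, 2.956]
ft_force: [-0.1, 0.8, 0.3]
gripper_width: 0.698
```

Emit:
{"method": "carry_out", "body": {"fingers": [0, -0.2, -0.3, -0.35, -0.4, -0.5, -0.7, -1], "dp": [[0, 0, 0], [0, 0, 0], [0, 0, 0], [0, 0, 0], [0, 0, 0], [0, 0, 0], [0, 0, 0], [0, 0, 0]], "spin": [0, 0, 0, 0, 0, 0, 0, 0], "squeeze": 25}}

```text
time: 16.55
tcp_pos: [462.0, -33.1, 128.5]
ee_rot: [-2.103, 1.57, 0.987]
ft_force: [0.7, 5.4, 3.9]
gripper_width: 0.302
```

Emit:
{"method": "carry_out", "body": {"fingers": [-1, -1, -1], "dp": [[0, 0, 0], [0, 0, 0], [0, 0, 0]], "spin": [0, 0, 0]}}

```text
time: 16.85
tcp_pos: [462.0, -33.1, 128.5]
ee_rot: [-2.16, 1.57, 0.931]
ft_force: [0.0, 5.6, 4.7]
gripper_width: 0.3
```

```bash
python3 - <<'E'
from m import *
f=snap('wrist','w12'); s=f['s'];print(s['tcp_pos'],s['ft_force'],s['wrist_torque'],s['gripper_width']*91,jawdeg()[0],Ro.from_euler('xyz',s['ee_rot']).as_matrix()[:,0])
E
```

```text
[462.04 -33.09 128.49] [0.01 5.56 4.66] [ 1.08 -0.01  0.01] 27.32311273869452 -92.9419769117249 [ 0.  0. -1.]
```

View pics/w12.png

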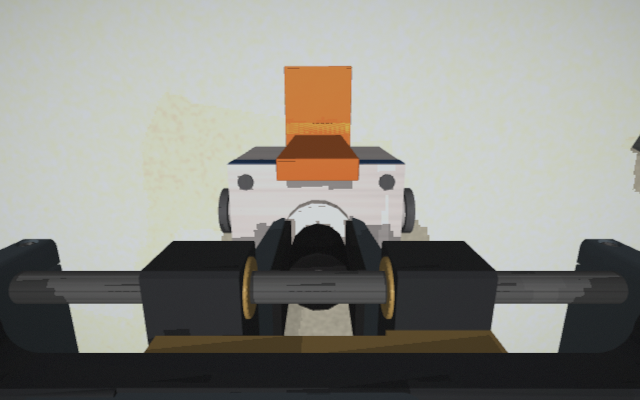

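The knob is gripped (27.3 mm read). The plunger pushes the tool about 5 N in +y, so I'll shift a fraction of a millimetre to take the side load off before drawing.

Emit:
{"method": "carry_out", "body": {"fingers": [-1, -1, -1], "dp": [[-0.0003, -0.0007, 0], [-0.0006, -0.0007, 0], [-0.0006, -0.0007, 0]], "spin": [0, 0, 0]}}

```text
time: 17.2
tcp_pos: [461.8, -32.8, 128.8]
ee_rot: [0.259, 1.57, -2.934]
ft_force: [0.4, 0.7, -3.3]
gripper_width: 0.302
```

The side load is gone, and the plunger's weight (−3.3 N) is now carried, so lifting starts at TCP z≈128.6. I'll draw gently to about 173.6.

Emit:
{"method": "carry_out", "body": {"fingers": [-1, -1, -1, -1, -1, -1, -1, -1], "dp": [[-0.001, 0, 0], [-0.0025, 0, 0], [-0.0045, 0, 0], [-0.0065, 0, 0], [-0.0085, 0, 0], [-0.0105, 0, 0], [-0.0125, 0, 0], [-0.0145, 0, 0]], "spin": [0, 0, 0, 0, 0, 0, 0, 0]}}

```text
time: 18.0
tcp_pos: [462.0, -32.7, 143.6]
ee_rot: [2.735, 1.571, -0.458]
ft_force: [0.3, 0.3, -4.7]
gripper_width: 0.301
```

Emit:
{"method": "carry_out", "body": {"fingers": [-1, -1, -1, -1, -1, -1, -1, -1], "dp": [[-0.002, 0, 0], [-0.004, 0, 0], [-0.006, 0, 0], [-0.008, 0, 0], [-0.01, 0, 0], [-0.012, 0, 0], [-0.014, 0, 0], [-0.015, 0, 0]], "spin": [0, 0, 0, 0, 0, 0, 0, 0]}}

```text
time: 18.8
tcp_pos: [462.0, -32.8, 158.6]
ee_rot: [2.846, 1.571, -0.346]
ft_force: [0.6, 0.1, -4.9]
gripper_width: 0.299
```

The draw is clean, with no side load. 13 mm up takes it to about 171.6, then I'll check by camera.

Emit:
{"method": "carry_out", "body": {"fingers": [-1, -1, -1, -1, -1, -1, -1, -1], "dp": [[-0.002, 0, 0], [-0.004, 0, 0], [-0.006, 0, 0], [-0.008, 0, 0], [-0.01, 0, 0], [-0.012, 0, 0], [-0.013, 0, 0], [-0.013, 0, 0]], "spin": [0, 0, 0, 0, 0, 0, 0, 0]}}

```text
time: 19.6
tcp_pos: [462.0, -32.7, 171.5]
ee_rot: [3.063, 1.571, -0.13]
ft_force: [0.8, 0.1, -3.0]
gripper_width: 0.298
```

```bash
cat > lv.py <<'E'
from m import *
def lv(t):
    f=snap('wrist','w'+t); s=f['s'];print(s['tcp_pos'],s['ft_force'],s['joint_velocities'].max())
    snap('scene','s'+t)
    for n in('w','s'):
        f=pickle.load(open(f'pics/{n}{t}.pkl','rb')); A=cloud(f).reshape(-1,3); hsv=cv2.cvtColor(f['image'],cv2.COLOR_BGR2HSV).reshape(-1,3)
        o=(hsv[:,0]<15)&(hsv[:,1]>120)
        q=A[o&(A[:,2]>132)&(A[:,2]<140)&(A[:,0]>490)&(A[:,0]<525)]; print(n,'sqtop',len(q),np.median(q[:,2]))
        c=A[~o&(A[:,2]>138)&(A[:,2]<150)&(np.hypot(A[:,0]-463,A[:,1]+32)<21)&(hsv[:,2]>120)]
        h=np.histogram(c[:,2],np.arange(138,150.1,.5)); print('collar top z',len(c),np.median(c[:,2]) if len(c) else 0,h[0], c.min(0) if len(c) else 0)
    i=cv2.imread(f'pics/s{t}.png');cv2.imwrite(f'pics/s{t}c.png',cv2.resize(i[110:250,270:450],None,fx=4,fy=4,interpolation=2))
E
python3 -c "
import lv; lv.lv('13')"
```

```text
[462.02 -32.73 171.51] [ 0.83  0.1  -3.  ] 0.003801088737136946
w sqtop 1200 135.6794479214358
collar top z 1239 141.76768006876318 [  2   5   9  13  24  96 276 366 310 115  21   2   0   0   0   0   0   0
   0   0   0   0   0   0] [459.05 -50.39 138.03]
s sqtop 31 135.17127723746057
collar top z 47 141.39547456511752 [ 3  1  1  1  6  3 11  9  4  7  1  0  0  0  0  0  0  0  0  0  0  0  0  0] [444.94 -48.13 138.03]
```

View pics/s13c.png

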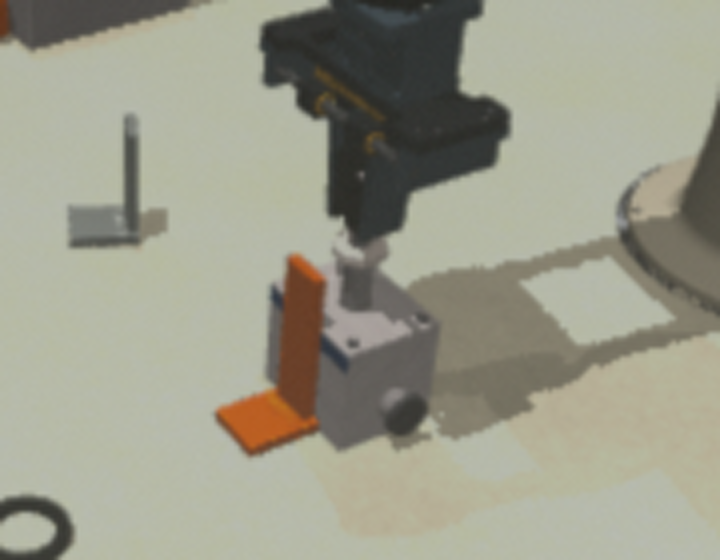

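View pics/w13.png

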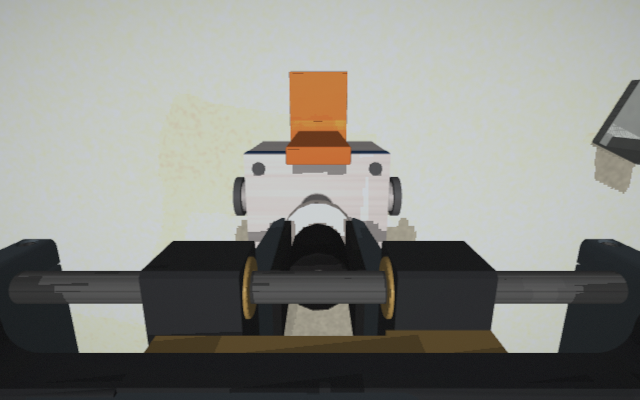

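The wrist view puts the square's top at 135.7 and the collar's top at 141.8, so the underside is at 133.8 and about 2 mm remains. I'll cross-check against the at-rest picture.

```bash
python3 - <<'E'
from m import *
def col(t,zc,off):
    f=pickle.load(open(f'pics/{t}.pkl','rb')); A=cloud(f).reshape(-1,3); hsv=cv2.cvtColor(f['image'],cv2.COLOR_BGR2HSV).reshape(-1,3)
    o=(hsv[:,0]<15)&(hsv[:,1]>120)
    q=A[o&(A[:,2]>132)&(A[:,2]<140)&(A[:,0]>490)&(A[:,0]<525)]
    c=A[~o&(abs(A[:,2]-zc)<2)&(np.hypot(A[:,0]-463,A[:,1]+32)<21)&(hsv[:,2]>120)]
    b=A[(abs(A[:,2]-90)<3)&(A[:,0]<500)&(A[:,0]>485)&(abs(A[:,1]+33)<45)]
    print(t,f['s']['tcp_pos'][2],'sq',np.median(q[:,2]),'collar',len(c),np.median(c[:,2]),'block',np.median(b[:,2]))
col('w11',98.5,0);col('w12',98.5,0);col('w13',141.8,0)
E
```

```text
w11 218.5428715768676 sq 135.77681687695912 collar 728 98.74484871810907 block 90.89898994521019
w12 128.49492360594198 sq 135.72095639987788 collar 1227 98.78328662125986 block 90.89258556975913
w13 171.51496092662498 sq 135.6794479214358 collar 1216 141.78478172008732 block 90.81177107514765
```

Collar and TCP both rose 43.0 mm, so there was no slip and 2.0 mm is left.

Emit:
{"method": "carry_out", "body": {"fingers": [-1, -1, -1, -1, -1], "dp": [[-0.001, 0, 0], [-0.002, 0, 0], [-0.002, 0, 0], [-0.002, 0, 0], [-0.002, 0, 0]], "spin": [0, 0, 0, 0, 0]}}

```text
time: 20.2
tcp_pos: [461.9, -32.7, 173.4]
ee_rot: [-0.201, 1.571, 2.89]
ft_force: [0.3, -0.3, -3.5]
gripper_width: 0.301
```

```bash
python3 - <<'E'
import lv; lv.lv('14')
from chk import *
try: chk('w14')
except Exception as e: print(e)
print(status.state()['gripper_width'],status.state()['time'])
E
```

```text
[461.93 -32.7  173.36] [ 0.29 -0.31 -3.49] 0.0006978823289348658
w sqtop 1136 135.70528226921567
collar top z 1266 143.5860932463924 [  4   4   1   5   9   6   9  14  29 151 335 349 238  89  21   2   0   0
   0   0   0   0   0   0] [458.53 -50.95 138.06]
s sqtop 28 135.2428314349114
collar top z 49 143.39761347416982 [1 0 0 2 0 0 6 3 6 5 5 9 7 2 3 0 0 0 0 0 0 0 0 0] [445.8  -48.52 138.17]
w14 front [np.float64(0.051), np.float64(0.0004), np.float64(514.5155)] y range -54.684865739723946 -19.22175162821071 x@-36 [512.69, 512.7, 512.71, 512.72]
foot ((533.1786499023438, -38.36833190917969), (49.1695556640625, 57.87157440185547), 86.73668670654297) 10.793230392178259
face 490 [  0.05 504.62] 502.77176657069117
knob 1442 ((469.9495849609375, -34.0235710144043), 19.986534118652344)
collar 26 ((471.66436767578125, -33.497222900390625), 5.855559825897217)
top n 8656 ((468.162109375, -33.84656524658203), (100.28496551513672, 70.44407653808594), 87.06563568115234)
0.30347738214606285 20.3
```

View pics/s14.png

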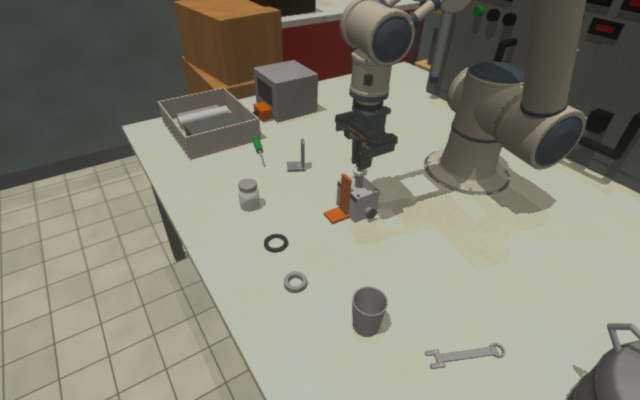

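The collar's underside is at 135.6 and the square's top at 135.7, so they are level. The square is still flush, the bystanders are at the same pixels as at the start, and the plunger hangs steadily (−3.5 N, no side load). I'm handing the job in.

```bash
python3 -c "
from bench import manip; print(manip.sign_off())"
```

```text
the job is handed in; nothing more can be done
None
```

The job is done and handed in at about 20.3 s of the 54 s allowed. The orange square stands released against the blue-banded face. The plunger is held by its knob with the collar level with the square's top.

- **Placing the square:** After I let go, my check showed a gap of about 0.8 mm. I closed it with a low push on the foot's end, reaching 9.5 N.
- **Square, last check:** The blade's front was 9.9–10.0 mm out from the face for its 10 mm thickness, so it was flush. It was vertical and parallel to the face. It sat within about 1 mm of the face's middle.
- **Plunger, last check:** I drew it up about 45 mm at roughly 20 mm/s, with almost no side load and no slip in the grip. The collar's underside measured 135.6 mm and the square's top 135.7 mm. About 35 mm of the rod stays in the bore.
- **Everything else:** In the last scene picture the bystanders looked unmoved by eye; I did not measure them.
- **Disagreement:** The scene camera read about 4 mm off from the wrist camera in y. The jaw contact agreed with the wrist camera, so I used that one. The last heights agreed to within 0.5 mm between the two cameras.

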